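Clamp a setter's work holder with the guarded knob

ROBOT

A 6-joint arm with a two-finger parallel gripper is mounted at the origin on the work surface. World frame = base frame: x ahead of the robot, y to its left, z up, the work surface at z = 0. Lengths are in m, angles in rad, forces in N, time in s.
With the tool pointing down it reaches from about 0.35 to 0.85 m from the base axis. Payload 8.1 kg.
Tool frame: the origin (TCP) lies between the finger pads; the fingertips stand 11 mm ahead of it and the grasp point (between the pads) lies 8 mm behind it (robot.tips_ahead is the distance from the TCP to the fingertips, in m); z points along the fingers, y is the line along which they close (so a half turn about z gives the same grasp; the last joint's range is limited). The gripper opens to 93 mm and grips with 3 to 60 N. Pads are 15 mm wide; open, the fingers measure 128 mm over their backs; the gripper's body (75 mm by 188 mm) begins 65 mm behind the grasp point.
Start: joints at [-1.337, 0.13, 1.488, -0, 1.523, -0.085], TCP at [0.188, -0.57, 0.23] pointing down, gripper open.
Joint ranges: [-2.96, 2.96], [-0.89, 2.26], [0.02, 2.5], [-1.34, 4.48], [0, 2.73], [-2.66, 2.66]. Speed limits (rad/s): [2.39, 2.39, 2.79, 3.14, 3.14, 3.14].

INTERFACE

Orientations are given as a rotation vector (axis times angle).
In Python, from plant import robot gives the robot as it stands. The module is installed in compiled form; this text tells all that it offers.
- The arm moves only by the tool move_arm, never from a script. Its argument "deltas" is one flat list of numbers, 7 for each row, row after row: the shift along the tool's x, y, z in m, then the turn, a rotation vector about the tool's x, y, z in rad, then the opening, from 0 (shut) to 1 (fully open). A call has 1 to 12 rows; each row is the pose to reach, as a shift and turn from the pose commanded when the call began, along the tool's axes at that moment; what a row does not reach only later rows make up. A row lasts 1/8 s, in which the tool goes at most 62.5 mm and 10.7 degrees, less where a joint would pass 70% of its speed; a pose out of reach is approached as far as the arm can. A call with a gripper value outside its range is refused whole. The fingers move at their own pace and stop on an object; "squeeze" is the grip in N (left out, the last holds). Time passes only in rows, so rows that repeat a pose let the fingers close. It gives the time, the measured TCP pose, the force, the opening and the grip force at its end, in the units of the state.
- robot.read_state(): the state, without advancing time (a new reading comes with each control period).
- robot.read_camera(name): name is "scene" or "top" or "wrist"; returns (picture, depth): 384x512x3 uint8, red, green, blue; 384x512 float32, m along the optical axis (not along the pixel's ray), 0 where there is no reading.
- robot.camera_model(name): a dict with "K" (3x3 intrinsics, pixels), "R" (3x3) and "t" (3): a world point X has camera coordinates R X + t; the wrist camera has in their place "tool_from_camera" (4x4, takes a point from camera to tool coordinates, whose origin is the TCP and whose axes are the flange's). Camera axes: x right, y down, z forward; pixel columns grow to the right and rows downward; lengths in m; the calibration is good to about 2 mm. A picture is of the moment at which its call begins: read the wrist's pose just before it. camera_model takes no time and is no camera call.
- robot.close_job(): hands the job in; it is judged then, once.
Trained networks look in the newest picture that a camera, given by its name, has taken for a name from the list of things; names that differ only in an ending like _2 or _b are one class to them, and where a whole thing is asked for, a point or a joint stands for the part that bears it (a point fixed in the world has none). Each returns a list of dicts, best first, with "confidence" (0 to 1); they miss things now and then, are a little off and sometimes report something else, mostly with a low value. They report only what shows in the picture. A call takes as long as a camera call.
- robot.recognise(camera, label): "uv" ([column, row] in pixels, amid what is visible of it).
The state is a dict: "t": time; "q": joint angles; "dq": joint speeds; "joint_torque": joint torques, N m; "tool_pos": TCP position; "orientation": TCP orientation; "force": force on the tool from outside, world axes, zero at the start; "wrist_torque": the same for the moment, N m; "opening": finger opening in m; "gripper_force": force on a finger pad.
Only numpy, scipy, OpenCV 4.12 (cv2) and the standard library are available. Lean on these libraries where they do the work, as an engineer would, in place of code of your own. Each camera call takes 0.05 s, during which the arm holds its last target. There are 200 camera calls.

TASK

Stand the work holder with the pale wooden grip upright on its brass foot between the open jaws of the green clamping fixture, roughly centred along them. Then reach through the round guard opening and turn the sunk red knob clockwise until the jaw grips the foot with about 10 N: never more than 20 N, as the foot is soft, and without leaning on the guard. Leave it clamped, and do not disturb the blue holder, the tray of stones or the pliers.

Things in the scene. Friction and masses are not known exactly. Their poses are not given: they have to be found in the camera images.
- fixture: Fixed clamping fixture: steel base plate 130 (x) x 225 (y) x 12 mm; origin at bench level, z up. At its -y end a green well, 100 x 100 mm, holds the knob, axis vertical at y = -60 mm. At its +y end are two steel jaws, 16 mm high (tops 28 mm above the bench): the fixed jaw's face is at y = +72 mm, 44 mm wide along x; the moving jaw comes from the well side and closes towards +y.
- guard: Green guard plate on the well, 100 x 100 x 4 mm, top 52 mm above the bench, with a round opening 78 mm in diameter centred over the knob. Origin at the centre of its underside. A wide-open gripper does not fit through; leaning on the guard with more than 15 N is a fault.
- knob_top (a point): Point on the knob's axis at the top of its red grip bar, 38 mm above the bench, 14 mm below the guard's top; axes as the fixture's. The bar is 38 mm long, 10 mm thick and 20 mm high, on a black disc 42 mm in diameter and 6 mm high that sits on the base plate (disc top 18 mm above the bench).
- knob (a joint): Knob angle, rad, 0 to 1.5, grows clockwise seen from above; the jaw closes 12 mm per rad. The bar's long direction lies at 0.6 minus this angle, counterclockwise from the fixture's x. Dry friction of 0.2 N m resists turning and holds it where it is left; readings taken at a pause may miss that, so go by the rise: each newton of clamping adds 0.012 N m (10 N: 0.12), 7 N per 0.1 rad of turn.
- jaw: Moving jaw: steel block 40 (x) x 24 (y) x 16 mm driven by the knob; origin at the foot of its well-side face. In front of it a brass pad, 36 mm wide along x, sprung at 6 N/mm and set forward by an adjustment of 0 to 5 mm that is not measured: the knob angle at which it meets the foot (about 0.65 to 1.1 rad) must be felt. With the knob at 0 the pad is 20 to 25 mm from the fixed jaw.
- seat (a point): Point on top of the base plate (12 mm above the bench) in the middle of the jaw width, 9 mm from the fixed jaw's face; the holder's origin belongs about here. x along the jaws, y across them, as the fixture's.
- holder: Work holder to clamp: brass foot 40 (x) x 12 (y) x 20 mm high; on it a pale wooden grip 24 (x) x 14 (y) mm from 20 to 50 mm above the underside, and a small gold half-hoop on top to 60 mm. Origin at the centre of its underside, z up. 0.07 to 0.14 kg. The 12 mm dimension goes between the jaws.
- blue_holder: A second holder of the same size with a blue plastic grip and a silver-coloured half-hoop; stays where it is.
- stone_tray: Shallow aluminium tray with small stones, 100 x 85 x 14 mm; stays where it is. Origin at the centre of its underside.
- pliers: Brass-jawed pliers with black handles, lying flat, about 150 x 52 x 12 mm; stay where they are.

How it is judged:
By the outcome, as a careful person would: the job done as asked, in the order asked, and still so for the second after the job is handed in, with the robot touching nothing.
It also fails if it takes over 69 s, if anything falls off the work surface, if the arm or the gripper's body presses on something with over 40 N, if the wrist force passes 120 N, or if a joint passes its speed limit or range.

## Working session

There is one attempt and no reset: what is moved stays moved. The work goes in short steps, Python scripts to look and compute and a tool call to move; the robot and the scene stay as the last step left them, time stands still between calls to the robot, and variables do not carry over. Pictures are saved under pics/ and viewed, at most 10 in all, crops included, and the job is handed in when it is done.

Besides the shell and the picture viewer there is one more tool, called after "Request:" by a JSON object that holds its "method" and its "body". move_arm: Moves the arm, as the interface text tells. Its arguments: {"type":"object","properties":{"deltas":{"type":"array","items":{"type":"number"}},"squeeze":{"type":"number"}},"required":["deltas"]}

```bash
mkdir -p pics
cat > h.py <<'E'
import numpy as np, cv2
from plant import robot
from scipy.spatial.transform import Rotation as Ro
def cam(n):
    s=robot.read_state(); p,d=robot.read_camera(n); m=robot.camera_model(n)
    if 'R' in m: R,t=np.array(m['R']),np.array(m['t']); Rw,tw=R.T,-R.T@t
    else:
        T=np.array(m['tool_from_camera']); Rt=Ro.from_rotvec(s['orientation']).as_matrix()
        Rw=Rt@T[:3,:3]; tw=Rt@T[:3,3]+np.array(s['tool_pos'])
    K=np.array(m['K']); v,u=np.mgrid[:384,:512]
    X=np.stack([(u-K[0,2])/K[0,0]*d,(v-K[1,2])/K[1,1]*d,d],-1)@Rw.T+tw
    X[d==0]=np.nan
    return p,d,X,K,Rw,tw
def save(p,n): cv2.imwrite('pics/'+n+'.png',cv2.cvtColor(p,cv2.COLOR_RGB2BGR))
E
python3 - <<'E'
from h import *
s=robot.read_state(); print({k:np.round(v,3) for k,v in s.items()},robot.tips_ahead)
ims=[]
for n in('top','scene'):
    p,d,X,K,Rw,tw=cam(n); ims.append(p); np.savez(n,p=p,X=X,K=K,Rw=Rw,tw=tw); print(n,tw.round(3),Rw.round(2).tolist())
    for l in('fixture','guard','knob_top','jaw','holder','blue_holder','stone_tray','pliers'):
        for r in robot.recognise(n,l)[:2]:
            u,v=map(int,np.round(r['uv'])); print(l,np.round(r['confidence'],2),u,v,X[v,u].round(3))
    save(p,n)
E
```

```text
{'t': np.float64(0.0), 'q': array([-1.337,  0.131,  1.489, -0.   ,  1.523, -0.085]), 'dq': array([ 0.,  0., -0.,  0.,  0., -0.]), 'joint_torque': array([ 0.0000e+00, -5.5984e+01, -4.9176e+01,  7.7000e-02,  3.5000e-02,
       -0.0000e+00]), 'tool_pos': array([ 0.188, -0.569,  0.229]), 'orientation': array([-3.1  , -0.498,  0.   ]), 'force': array([0.59 , 0.408, 0.131]), 'wrist_torque': array([ 0.02 , -0.029,  0.003]), 'gripper_force': np.float64(0.0), 'opening': np.float64(0.093)} 0.011
top [ 0.4   -0.004  1.106] [[-0.01, -0.99, 0.12], [-1.0, 0.01, -0.03], [0.03, -0.12, -0.99]]
fixture 0.78 253 196 [ 0.52  -0.036  0.025]
guard 0.78 265 197 [ 0.519 -0.069  0.013]
knob_top 0.89 256 195 [ 0.52  -0.043  0.051]
jaw 0.62 242 198 [ 0.515 -0.007  0.03 ]
jaw 0.56 167 222 [0.453 0.184 0.047]
blue_holder 0.55 166 225 [0.445 0.185 0.051]
stone_tray 0.73 113 226 [0.444 0.319 0.05 ]
stone_tray 0.62 376 239 [ 0.405 -0.366  0.002]
pliers 0.57 148 133 [ 0.698  0.248 -0.002]
scene [ 1.238 -0.257  0.823] [[0.32, 0.67, -0.67], [0.95, -0.22, 0.23], [0.01, -0.7, -0.71]]
fixture 0.86 231 211 [ 0.56  -0.059  0.052]
guard 0.6 208 220 [ 0.569 -0.113  0.052]
knob_top 0.63 228 212 [ 0.56  -0.065  0.052]
jaw 0.5 244 202 [ 0.522 -0.016  0.028]
holder 0.63 362 153 [0.457 0.321 0.031]
blue_holder 0.55 314 164 [0.463 0.185 0.037]
blue_holder 0.45 213 220 [ 0.573 -0.103  0.052]
stone_tray 0.68 85 209 [ 0.404 -0.364  0.003]
stone_tray 0.32 314 167 [0.462 0.187 0.026]
pliers 0.69 376 236 [0.695 0.23  0.011]
```

Run:
```python
from h import *
a=np.load('top.npz')['p']; b=np.load('scene.npz')['p']
A=cv2.resize(a[100:270,80:420],(800,400),interpolation=cv2.INTER_CUBIC)
B=cv2.resize(b[120:290,60:460],(800,340)) if 0 else b
save(A,'topcrop'); save(cv2.resize(b[120:290,60:420],(800,378),interpolation=cv2.INTER_CUBIC),'scenecrop')
```

```text
(no output)
```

View pics/topcrop.png

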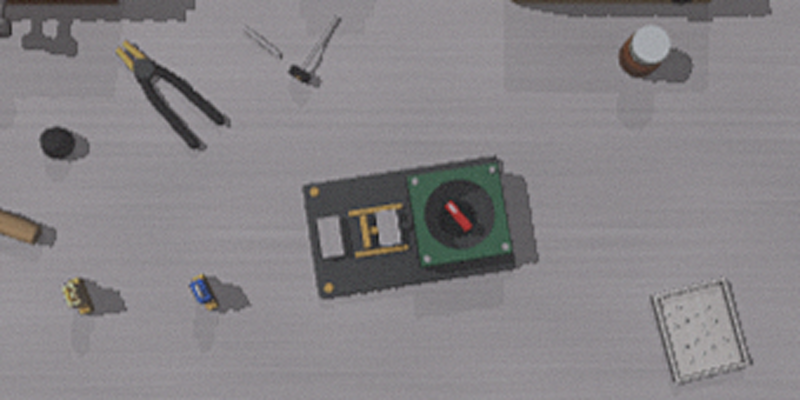

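View pics/scenecrop.png

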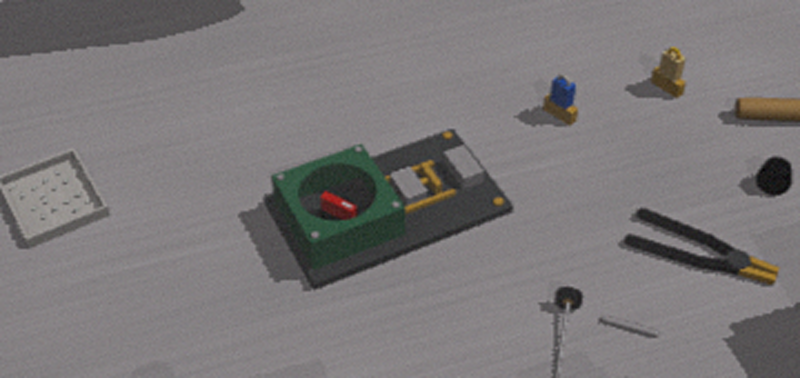

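The top view shows the pale holder standing at crop (76,293), the blue one at (204,292), and the fixture's jaws on its left with the knob well on its right at (460,215). The scene view shows the same layout, with both holders upright. Next I'll measure the poses.

```bash
cat > meas.py <<'E'
from h import *
def rect(P): 
    (c,s,a)=cv2.minAreaRect((P*1000).astype(np.float32)); return np.round(c,1),np.round(s,1),round(a,1)
def measure(X,p):
    x,y,z=X[...,0],X[...,1],X[...,2]
    hsv=cv2.cvtColor(p,cv2.COLOR_RGB2HSV).astype(int)
    reg=(abs(x-.52)<.13)&(abs(y+.04)<.17)
    g=reg&(z>.044)&(z<.06)
    print('guard',g.sum(),np.nanmedian(z[g]) if g.any() else 0,rect(X[g][:,:2]) if g.sum()>20 else'')
    b=reg&(z>.007)&(z<.06); print('base',rect(X[b][:,:2]) if b.sum()>20 else '')
    r=reg&(hsv[...,1]>140)&((hsv[...,0]<8)|(hsv[...,0]>172))&(z>.02)
    if r.sum()>10: print('knob',r.sum(),rect(X[r][:,:2]),np.nanmedian(z[r]))
    j=reg&(z>.022)&(z<.034)&(hsv[...,1]<60)&(hsv[...,2]>100)
    for n,c in(('pale',(.455,.32)),('blue',(.455,.185))):
        m=(abs(x-c[0])<.045)&(abs(y-c[1])<.045)&(z>.007)&(z<.07)
        if m.sum()>10: print(n,m.sum(),rect(X[m][:,:2]),X[m].mean(0).round(3),np.nanmax(z[m]).round(3))
E
python3 - <<'E'
from meas import *
for n in('top','scene'):
    f=np.load(n+'.npz'); print(n); measure(f['X'],f['p'])
E
```

```text
top
guard 802 0.05211523434538312 (array([532.5, -91.6]), array([100.3, 100.2]), 8.6)
base (array([542.8, -54.8]), array([161.5, 301. ]), 8.5)
knob 45 (array([531.5, -91.7]), array([35.7,  9.6]), 39.0) 0.038376097195384595
pale 131 (array([455.5, 327.3]), array([53.1, 22. ]), 2.4) [0.447 0.325 0.035] 0.06
blue 103 (array([445.5, 195.2]), array([40.2, 36.1]), 44.8) [0.45  0.188 0.038] 0.061
scene
guard 986 0.051834295054541235 (array([531.3, -94.8]), array([103.5, 102.8]), 9.6)
base (array([523.2, -40.6]), array([134.1, 226.5]), 9.0)
knob 104 (array([532.4, -94.3]), array([37.8, 13.1]), 35.6) 0.03487549463859424
pale 207 (array([446.5, 323.9]), array([41.2, 16.4]), 23.6) [0.45  0.322 0.031] 0.06
blue 211 (array([452.5, 184.7]), array([39.6, 17.4]), 38.1) [0.454 0.185 0.031] 0.06
```

```bash
cat >> h.py <<'E'
def to(*wps):
    "wps: (x,y,z,yaw_deg) -> delta rows in present tool axes"
    s=robot.read_state(); R0=Ro.from_rotvec(s['orientation']).as_matrix(); p0=np.array(s['tool_pos'])
    for x,y,z,w in wps:
        c,sn=np.cos(np.radians(w)),np.sin(np.radians(w)); R=np.array([[c,sn,0],[sn,-c,0],[0,0,-1.]])
        d=R0.T@(np.array([x,y,z])-p0); r=Ro.from_matrix(R0.T@R).as_rotvec()
        print((x,y,z,w),'d',d.round(4),'|d|',np.linalg.norm(d).round(3),'r',r.round(4))
E
python3 - <<'E'
from h import *
print(np.round(robot.camera_model('wrist')['tool_from_camera'],3).tolist(),robot.camera_model('wrist')['K'])
to((.5,-.06,.25,9),(.45,.22,.25,23.6),(.4465,.324,.25,23.6))
E
```

```text
[[0.001, -0.955, -0.297, 0.084], [1.0, 0.0, 0.001, 0.0], [-0.001, -0.297, 0.955, -0.154], [0.0, 0.0, 0.0, 1.0]] [[327.83854645   0.         254.05916398]
 [  0.         327.83854645 187.72451169]
 [  0.           0.           1.        ]]
(0.5, -0.06, 0.25, 9) d [ 0.456  -0.3863 -0.0204] |d| 0.598 r [ 1.000e-04 -0.000e+00  1.617e-01]
(0.45, 0.22, 0.25, 23.6) d [ 0.4963 -0.6679 -0.0204] |d| 0.832 r [ 0.0001 -0.     -0.0931]
(0.4465, 0.324, 0.25, 23.6) d [ 0.5255 -0.7677 -0.0204] |d| 0.931 r [ 0.0001 -0.     -0.0931]
```

Request:
{"method": "move_arm", "body": {"deltas": [0.456,-0.386,-0.02,0,0,0.162,1,0.456,-0.386,-0.02,0,0,0.162,1,0.456,-0.386,-0.02,0,0,0.162,1,0.456,-0.386,-0.02,0,0,0.162,1,0.456,-0.386,-0.02,0,0,0.162,1,0.456,-0.386,-0.02,0,0,0.162,1,0.456,-0.386,-0.02,0,0,0.162,1,0.456,-0.386,-0.02,0,0,0.162,1,0.456,-0.386,-0.02,0,0,0.162,1,0.456,-0.386,-0.02,0,0,0.162,1,0.456,-0.386,-0.02,0,0,0.162,1,0.456,-0.386,-0.02,0,0,0.162,1]}}

```text
t: 2.4
tool_pos: [0.4998, -0.0607, 0.2495]
orientation: [3.132, 0.247, -0.001]
force: [-0.2, 0.1, -0.7]
opening: 0.0924
gripper_force: 0.0
```

Run:
```python
from meas import *
s=robot.read_state(); print(s['t'],s['tool_pos'],s['dq'].round(3) if hasattr(s['dq'],'round') else s['dq'])
p,d,X,K,Rw,tw=cam('wrist'); np.savez('w1',p=p,X=X,K=K,Rw=Rw,tw=tw); measure(X,p); save(p,'w1')
to((.45,.22,.25,23.6),(.4465,.324,.25,23.6))
```

```text
2.4 [ 0.49983271 -0.06065331  0.24951887] [-0.024 -0.007  0.006  0.001  0.001 -0.   ]
guard 4592 0.0512879390682984 (array([531.7, -94.4]), array([100.4,  99.4]), 8.5)
base (array([523.5, -39.6]), array([130.6, 224.8]), 8.6)
knob 370 (array([521. , -58.6]), array([49.2, 99. ]), 7.0) 0.037515768304662744
blue 951 (array([450.8, 187.4]), array([39.9, 15.2]), 26.9) [0.453 0.184 0.033] 0.06
(0.45, 0.22, 0.25, 23.6) d [-0.0054 -0.2854 -0.0005] |d| 0.285 r [ 2.000e-04  4.000e-04 -2.557e-01]
(0.4465, 0.324, 0.25, 23.6) d [ 0.0073 -0.3887 -0.0005] |d| 0.389 r [ 2.000e-04  4.000e-04 -2.557e-01]
```

View pics/w1.png

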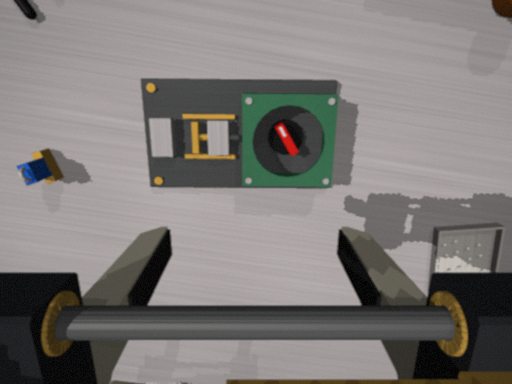

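The wrist view shows the fixture clearly: fixed jaw at (160,137), pad frame at (195,137), moving jaw at (217,137), knob at (287,138). The blue holder is at (40,168). Next I'll measure the jaws, then go to the pale holder.

Request:
{"method": "move_arm", "body": {"deltas": [-0.01,-0.37,0.02,0,0,-0.256,0.6,-0.01,-0.37,0.02,0,0,-0.256,0.6,-0.01,-0.37,0.02,0,0,-0.256,0.6,-0.01,-0.37,0.02,0,0,-0.256,0.6,-0.01,-0.37,0.02,0,0,-0.256,0.6,-0.01,-0.37,0.02,0,0,-0.256,0.6,-0.01,-0.37,0.02,0,0,-0.256,0.6,-0.01,-0.37,0.02,0,0,-0.256,0.6]}}

```text
t: 3.45
tool_pos: [0.4329, 0.3024, 0.2296]
orientation: [3.074, 0.643, -0.0]
force: [0.2, 0.2, 0.3]
opening: 0.0558
gripper_force: 0.0
```

Run:
```python
from meas import *
f=np.load('w1.npz'); X=f['X']; a=np.radians(8.6); o=np.array([.5227,-.0351])
R=np.array([[np.cos(a),np.sin(a)],[-np.sin(a),np.cos(a)]]); L=(X[...,:2]-o)@R.T*1000; z=X[...,2]
m=(abs(L[...,0])<30)&(L[...,1]>0)&(z>.024)&(z<.036)
for lo,hi in((60,110),(0,60)):
    k=m&(L[...,1]>lo)&(L[...,1]<hi); q=L[k]; print(k.sum(),np.percentile(q,[1,50,99],axis=0).round(1).tolist(),np.median(z[k]).round(4))
p,d,X,K,Rw,tw=cam('wrist'); np.savez('w2',p=p,X=X); measure(X,p); save(p,'w2')
x,y,z=X[...,0],X[...,1],X[...,2]
for lo,hi in((.012,.024),(.044,.052)):
    m=(abs(x-.4465)<.05)&(abs(y-.324)<.05)&(z>lo)&(z<hi); print(lo,rect(X[m][:,:2]))
```

```text
839 [[-21.6, 72.4], [0.7, 84.1], [22.1, 96.3]] 0.0271
930 [[-18.7, 7.5], [1.2, 22.4], [20.2, 48.5]] 0.0272
guard 0 0 
base (array([515. ,  20.7]), array([129.9, 106. ]), 8.6)
pale 493 (array([447.7, 326.4]), array([39.8, 14. ]), 22.9) [0.451 0.328 0.041] 0.06
blue 678 (array([451.4, 189. ]), array([39.7, 14.5]), 26.7) [0.453 0.193 0.036] 0.06
0.012 (array([448. , 325.7]), array([39.8, 12.4]), 22.7)
0.044 (array([447.4, 326.5]), array([24. , 13.6]), 23.0)
```

View pics/w2.png

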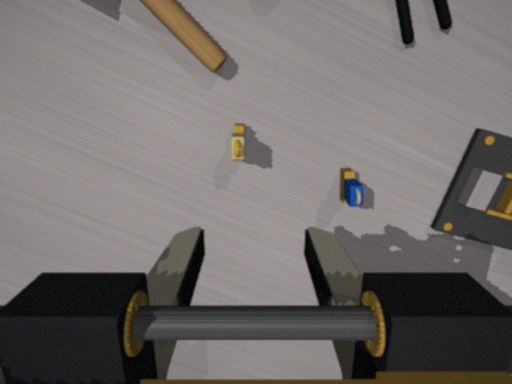

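The pale holder's grip is at about (238,147) and upright. The blue one is separate at (353,190). Grasping now.

Run:
```python
from h import *
to((.4475,.3255,.12,22.9),(.4475,.3255,.033,22.9)); print(robot.read_state()['force'])
```

```text
(0.4475, 0.3255, 0.12, 22.9) d [ 0.0226 -0.0158  0.1097] |d| 0.113 r [ 0.0006 -0.      0.0114]
(0.4475, 0.3255, 0.033, 22.9) d [ 0.0226 -0.0158  0.1967] |d| 0.199 r [ 0.0006 -0.      0.0114]
[-0.59556106 -0.89274744  0.04884181]
```

Request:
{"method": "move_arm", "body": {"deltas": [0.0226,-0.0158,0.055,0,0,0.011,0.6,0.0226,-0.0158,0.11,0,0,0.011,0.6,0.0226,-0.0158,0.15,0,0,0.011,0.6,0.0226,-0.0158,0.18,0,0,0.011,0.6,0.0226,-0.0158,0.1965,0,0,0.011,0.6,0.0226,-0.0158,0.1965,0,0,0.011,0.6,0.0226,-0.0158,0.1965,0,0,0.011,0,0.0226,-0.0158,0.1965,0,0,0.011,0,0.0226,-0.0158,0.1965,0,0,0.011,0,0.0226,-0.0158,0.1965,0,0,0.011,0,0.0226,-0.0158,0.1965,0,0,0.011,0], "squeeze": 15}}

```text
t: 4.88
tool_pos: [0.4469, 0.3273, 0.0333]
orientation: [-3.078, -0.627, -0.0]
force: [-0.5, -0.2, 2.9]
opening: 0.0138
gripper_force: 15.0
```

Run:
```python
from h import *
to((.447,.327,.15,22.9),(.5133,.0272,.13,8.6))
```

```text
(0.447, 0.327, 0.15, 22.9) d [ 0.      0.0003 -0.1167] |d| 0.117 r [-0.     -0.0003  0.0023]
(0.5133, 0.0272, 0.13, 8.6) d [-0.0563  0.3021 -0.0967] |d| 0.322 r [-1.000e-04 -3.000e-04  2.519e-01]
```

Request:
{"method": "move_arm", "body": {"deltas": [0,0,-0.05,0,0,0,0,0,0,-0.11,0,0,0.0,0,-0.01,0.05,-0.117,0,0,0.05,0,-0.02,0.11,-0.117,0,0,0.1,0,-0.03,0.17,-0.117,0,0,0.15,0,-0.043,0.23,-0.11,0,0,0.2,0,-0.054,0.285,-0.1,0,0,0.252,0,-0.0563,0.302,-0.0967,0,0,0.252,0,-0.0563,0.302,-0.0967,0,0,0.252,0,-0.0563,0.302,-0.0967,0,0,0.252,0,-0.0563,0.302,-0.0967,0,0,0.252,0]}}

```text
t: 6.25
tool_pos: [0.5131, 0.0287, 0.1301]
orientation: [-3.132, -0.239, -0.001]
force: [0.2, -0.6, -1.1]
opening: 0.0137
gripper_force: 15.0
```

Run:
```python
from meas import *
s=robot.read_state(); print(np.round(s['tool_pos'],4),s['force'],s['opening'])
p,d,X,K,Rw,tw=cam('wrist'); np.savez('w3',p=p,X=X,K=K,Rw=Rw,tw=tw); save(p,'w3')
to((.5133,.0272,.06,8.6),(.5133,.0272,.0455,8.6))
```

```text
[0.5131 0.0287 0.1301] [ 0.18289075 -0.63468746 -1.06925765] 0.01371809359924359
(0.5133, 0.0272, 0.06, 8.6) d [-0.0001  0.0013  0.0701] |d| 0.07 r [-0.0001 -0.0004  0.0019]
(0.5133, 0.0272, 0.0455, 8.6) d [-0.0001  0.0013  0.0846] |d| 0.085 r [-0.0001 -0.0004  0.0019]
```

View pics/w3.png

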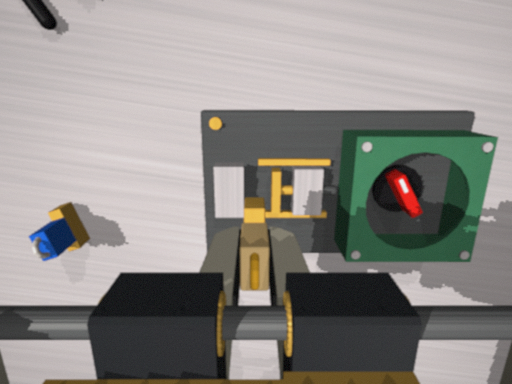

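The foot at column 255 lines up with the gap between the fixed jaw face (column 243) and the pad (column 272). Its centre is about 9 mm from the fixed jaw, so I'll lower it.

Request:
{"method": "move_arm", "body": {"deltas": [0,0.001,0.03,0,0,0,0,0,0.001,0.05,0,0,0.002,0,0,0.001,0.06,0,0,0.002,0,0,0.001,0.068,0,0,0.002,0,0,0.001,0.075,0,0,0.002,0,0,0.001,0.08,0,0,0.002,0,0,0.001,0.084,0,0,0.002,0,0,0.001,0.084,0,0,0.002,0]}}

```text
t: 7.3
tool_pos: [0.5132, 0.0261, 0.0457]
orientation: [-3.133, -0.232, 0.0]
force: [0.4, 0.6, -0.8]
opening: 0.0137
gripper_force: 15.0
```

Run:
```python
from meas import *
s=robot.read_state(); print(np.round(s['tool_pos'],4),np.round(s['force'],1),np.round(s['wrist_torque'],2),s['opening'])
a=np.radians(8.6); o=np.array([.5227,-.0351])
R=np.array([[np.cos(a),np.sin(a)],[-np.sin(a),np.cos(a)]]); print((np.array(s['tool_pos'])[:2]-o)@R.T)
p,d,X,K,Rw,tw=cam('wrist'); save(p[60:330,100:460],'w4')
```

```text
[0.5132 0.0261 0.0457] [ 0.4  0.6 -0.8] [0.09 0.01 0.03] 0.013657402267760514
[-0.00020386  0.0619759 ]
```

View pics/w4.png

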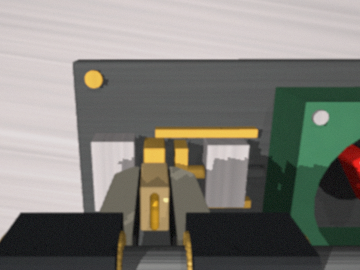

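The foot's end (crop (153,150)) sits between the fixed jaw (112) and the pad (181). Next I'll lower the last millimetre and check the force.

Request:
{"method": "move_arm", "body": {"deltas": [0,0,0.0005,0,0,0,0,0,0,0.001,0,0,0,0,0,0,0.001,0,0,0,0]}}

```text
t: 7.72
tool_pos: [0.5135, 0.0262, 0.0453]
orientation: [3.133, 0.232, 0.001]
force: [-1.8, -0.3, 4.1]
opening: 0.0142
gripper_force: 15.0
```

Run:
```python
from h import *
to((.5135,.0262,.14,8.6),(.5317,-.0935,.14,43),(.5317,-.0935,.033,43))
```

```text
(0.5135, 0.0262, 0.14, 8.6) d [ 0.     -0.     -0.0947] |d| 0.095 r [ 0.0001 -0.0005 -0.0023]
(0.5317, -0.0935, 0.14, 43) d [ 0.0004  0.121  -0.0946] |d| 0.154 r [ 3.000e-04 -4.000e-04 -6.027e-01]
(0.5317, -0.0935, 0.033, 43) d [0.0003 0.121  0.0124] |d| 0.122 r [ 3.000e-04 -4.000e-04 -6.027e-01]
```

Request:
{"method": "move_arm", "body": {"deltas": [0,0,0,0,0,0,0.3,0,0,0,0,0,0,0.3,0,0,0,0,0,0,0.3,0,0,0,0,0,0,0.3,0,0,-0.01,0,0,0,0.3,0,0,-0.05,0,0,0,0.3,0,0,-0.095,0,0,-0.1,0.3,0,0.05,-0.095,0,0,-0.25,0.26,0,0.1,-0.095,0,0,-0.42,0.26,0,0.121,-0.095,0,0,-0.6,0.26,0,0.121,-0.095,0,0,-0.603,0.26,0,0.121,-0.095,0,0,-0.603,0.26]}}

```text
t: 9.22
tool_pos: [0.5311, -0.0929, 0.1401]
orientation: [-2.925, -1.147, -0.0]
force: [-0.1, -0.4, 0.6]
opening: 0.0239
gripper_force: 0.0
```

Run:
```python
from meas import *
s=robot.read_state(); print(np.round(s['tool_pos'],4),np.round(s['force'],1),np.round(s['wrist_torque'],3),s['opening'])
p,d,X,K,Rw,tw=cam('wrist'); measure(X,p); save(p,'w5')
x,y,z=X[...,0],X[...,1],X[...,2]; hsv=cv2.cvtColor(p,cv2.COLOR_RGB2HSV).astype(int)
m=(np.hypot(x-.5317,y+.0944)<.03)&(hsv[...,1]>140)&(hsv[...,0]<8)&(z>.033)&(z<.044); print(m.sum(),rect(X[m][:,:2]))
m=(np.hypot(x-.5133,y-.0272)<.03)&(z>.06)&(z<.08); print('holder',m.sum(),rect(X[m][:,:2]) if m.sum()>5 else '')
to((.5317,-.0935,.14,43),(.5317,-.0935,.033,43))
```

```text
[ 0.5311 -0.0929  0.1401] [-0.1 -0.4  0.6] [-0.009 -0.005  0.023] 0.023904627599614085
guard 7959 0.0513179030892868 (array([526. , -55.4]), array([100.5, 177.9]), 8.7)
base (array([523.7, -39.1]), array([130.1, 224.7]), 8.6)
knob 498 (array([529.7, -90.5]), array([38.1, 17.5]), 39.6) 0.03709450823921184
450 (array([532.1, -93.4]), array([37.9,  9.9]), 39.6)
holder 688 (array([514.2,  25.3]), array([24.3, 14.2]), 8.6)
(0.5317, -0.0935, 0.14, 43) d [-0.0001  0.0011  0.0001] |d| 0.001 r [-0.0002 -0.0003 -0.0021]
(0.5317, -0.0935, 0.033, 43) d [-1.000e-04  1.100e-03  1.071e-01] |d| 0.107 r [-0.0002 -0.0003 -0.0021]
```

View pics/w5.png

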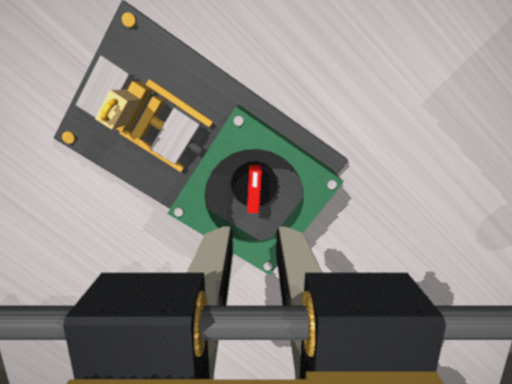

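The holder stands upright between the jaws at (115,105), foot square to them. The red bar at (254,190) measures 39.6° and is centred at (0.532, -0.0934). Entering the guard with the fingers 24 mm apart.

Request:
{"method": "move_arm", "body": {"deltas": [0,0.001,0.04,0,0,0.057,0.26,0,0.001,0.065,0,0,0.057,0.26,0,0.001,0.085,0,0,0.057,0.26,0,0.001,0.1,0,0,0.057,0.26,0,0.001,0.106,0,0,0.057,0.26,0,0.001,0.106,0,0,0.057,0.26]}}

```text
t: 10.02
tool_pos: [0.5318, -0.094, 0.0339]
orientation: [-2.954, -1.068, 0.0]
force: [-0.9, -0.6, -0.3]
opening: 0.0245
gripper_force: 0.0
```

```bash
cat > st.py <<'E'
from h import *
s=robot.read_state(); R=Ro.from_rotvec(s['orientation']).as_matrix()
print(round(float(s['t']),2),np.round(s['tool_pos'],4),'F',np.round(s['force'],2),'T',np.round(s['wrist_torque'],3),'open',round(float(s['opening']),4),'yaw',np.degrees(np.arctan2(R[1,0],R[0,0])).round(2),'q6',np.round(s['q'][5],3),'tau6',np.round(s['joint_torque'][5],3))
E
python3 st.py
```

```text
10.03 [ 0.5318 -0.094   0.0339] F [-0.85 -0.65 -0.33] T [-0.077 -0.011 -0.018] open 0.0245 yaw 39.75 q6 0.607 tau6 0.019
```

Close on the bar.

Request:
{"method": "move_arm", "body": {"deltas": [0,0,0,0,0,0,0,0,0,0,0,0,0,0,0,0,0,0,0,0,0,0,0,0,0,0,0,0], "squeeze": 45}}

```text
t: 10.52
tool_pos: [0.5312, -0.0928, 0.0346]
orientation: [-2.952, -1.067, 0.001]
force: [-6.2, 7.4, 9.4]
opening: 0.0094
gripper_force: 45.0
```

```bash
python3 st.py
```

```text
10.53 [ 0.5312 -0.0928  0.0346] F [-6.23  7.41  9.44] T [ 1.384  1.169 -0.071] open 0.0094 yaw 39.75 q6 0.607 tau6 -0.069
```

Request:
{"method": "move_arm", "body": {"deltas": [0,-0.0013,-0.0012,0,0,0,0,0,-0.0013,-0.0012,0,0,0,0,0,-0.0013,-0.0012,0,0,0,0]}}

```text
t: 10.9
tool_pos: [0.531, -0.0928, 0.0347]
orientation: [-2.954, -1.068, -0.001]
force: [4.7, 4.4, -7.5]
opening: 0.0099
gripper_force: 45.0
```

```bash
python3 st.py
```

```text
10.9 [ 0.531  -0.0928  0.0347] F [ 4.68  4.45 -7.52] T [ 0.705 -0.772 -0.121] open 0.0099 yaw 39.74 q6 0.608 tau6 -0.065
```

Request:
{"method": "move_arm", "body": {"deltas": [0.0004,0,0.0005,0,0,0.08,0,0.0004,0,0.0005,0,0,0.17,0,0.0004,0,0.0005,0,0,0.26,0,0.0004,0,0.0005,0,0,0.34,0,0.0004,0,0.0005,0,0,0.4,0,0.0004,0,0.0005,0,0,0.44,0]}}

```text
t: 11.65
tool_pos: [0.5311, -0.093, 0.0347]
orientation: [-3.117, -0.395, 0.0]
force: [0.3, 2.8, -2.8]
opening: 0.0094
gripper_force: 45.1
```

```bash
python3 st.py
```

```text
11.65 [ 0.5311 -0.093   0.0347] F [ 0.27  2.77 -2.81] T [ 0.438 -0.1    0.157] open 0.0094 yaw 14.46 q6 1.05 tau6 -0.274
```

Request:
{"method": "move_arm", "body": {"deltas": [0,0,0,0,0,0.02,0,0,0,0,0,0,0.04,0,0,0,0,0,0,0.06,0]}}

```text
t: 12.02
tool_pos: [0.5312, -0.093, 0.0347]
orientation: [-3.127, -0.303, 0.0]
force: [-0.7, 2.4, -1.5]
opening: 0.0098
gripper_force: 45.1
```

```bash
python3 st.py
```

```text
12.03 [ 0.5312 -0.093   0.0347] F [-0.75  2.43 -1.51] T [0.45  0.23  0.166] open 0.0098 yaw 11.05 q6 1.11 tau6 -0.149
```

Request:
{"method": "move_arm", "body": {"deltas": [0,0,0,0,0,0.02,0,0,0,0,0,0,0.04,0,0,0,0,0,0,0.06,0]}}

```text
t: 12.4
tool_pos: [0.5312, -0.093, 0.0347]
orientation: [3.135, 0.208, -0.0]
force: [-1.6, 2.0, 0.8]
opening: 0.0093
gripper_force: 45.1
```

```bash
python3 st.py
```

```text
12.4 [ 0.5312 -0.093   0.0347] F [-1.59  2.05  0.81] T [0.42  0.42  0.184] open 0.0093 yaw 7.59 q6 1.17 tau6 -0.131
```

Request:
{"method": "move_arm", "body": {"deltas": [0,0,0,0,0,0.02,0,0,0,0,0,0,0.04,0]}}

```text
t: 12.65
tool_pos: [0.5312, -0.093, 0.0347]
orientation: [3.138, 0.145, -0.0]
force: [-2.8, 1.3, 2.3]
opening: 0.0096
gripper_force: 45.1
```

```bash
python3 st.py
```

```text
12.65 [ 0.5312 -0.093   0.0347] F [-2.8   1.28  2.35] T [0.395 0.564 0.184] open 0.0096 yaw 5.3 q6 1.21 tau6 -0.129
```

Request:
{"method": "move_arm", "body": {"deltas": [0,0,0,0,0,0.02,0,0,0,0,0,0,0.04,0]}}

```text
t: 12.9
tool_pos: [0.5312, -0.093, 0.0346]
orientation: [3.14, 0.082, -0.0]
force: [-3.6, 0.7, 3.4]
opening: 0.0093
gripper_force: 45.1
```

```bash
python3 st.py
```

```text
12.9 [ 0.5312 -0.093   0.0346] F [-3.59  0.71  3.4 ] T [0.33  0.579 0.207] open 0.0093 yaw 3.0 q6 1.25 tau6 -0.128
```

Request:
{"method": "move_arm", "body": {"deltas": [0,0,0,0,0,0.02,0,0,0,0,0,0,0.04,0]}}

```text
t: 13.15
tool_pos: [0.5312, -0.0931, 0.0346]
orientation: [3.141, 0.019, -0.0]
force: [-3.5, 1.1, 4.5]
opening: 0.0097
gripper_force: 45.1
```

```bash
python3 st.py
```

```text
13.15 [ 0.5312 -0.0931  0.0346] F [-3.5   1.1   4.49] T [0.245 0.773 0.195] open 0.0097 yaw 0.71 q6 1.29 tau6 -0.128
```

Request:
{"method": "move_arm", "body": {"deltas": [0,0,-0.0002,0,0,0.02,0,0,0,-0.0002,0,0,0.04,0]}}

```text
t: 13.4
tool_pos: [0.5312, -0.0931, 0.0347]
orientation: [3.141, -0.043, 0.0]
force: [-3.8, 1.1, 1.4]
opening: 0.0095
gripper_force: 45.1
```

```bash
python3 st.py
```

```text
13.4 [ 0.5312 -0.0931  0.0347] F [-3.81  1.07  1.42] T [0.073 0.558 0.22 ] open 0.0095 yaw -1.58 q6 1.33 tau6 -0.127
```

Request:
{"method": "move_arm", "body": {"deltas": [0,0,0,0,0,0.02,0,0,0,0,0,0,0.04,0]}}

```text
t: 13.65
tool_pos: [0.5312, -0.0931, 0.0347]
orientation: [3.14, -0.106, -0.0]
force: [-3.1, -0.3, 0.5]
opening: 0.0095
gripper_force: 45.1
```

```bash
python3 st.py
```

```text
13.65 [ 0.5312 -0.0931  0.0347] F [-3.07 -0.32  0.55] T [-0.093  0.515  0.176] open 0.0095 yaw -3.87 q6 1.37 tau6 -0.127
```

Request:
{"method": "move_arm", "body": {"deltas": [0,0,0,0,0,0.02,0,0,0,0,0,0,0.04,0]}}

```text
t: 13.9
tool_pos: [0.5312, -0.0931, 0.0347]
orientation: [3.137, -0.169, -0.0]
force: [-3.3, -1.8, -0.0]
opening: 0.0097
gripper_force: 45.1
```

```bash
python3 st.py
```

```text
13.9 [ 0.5312 -0.0931  0.0347] F [-3.28 -1.79 -0.01] T [-0.192  0.412  0.212] open 0.0097 yaw -6.16 q6 1.41 tau6 -0.126
```

Request:
{"method": "move_arm", "body": {"deltas": [0,0,0,0,0,0.02,0,0,0,0,0,0,0.04,0]}}

```text
t: 14.15
tool_pos: [0.5312, -0.0931, 0.0347]
orientation: [3.133, -0.232, -0.0]
force: [-2.4, -2.2, -1.0]
opening: 0.0098
gripper_force: 45.1
```

```bash
python3 st.py
```

```text
14.15 [ 0.5312 -0.0931  0.0347] F [-2.36 -2.15 -1.01] T [-0.333  0.409  0.249] open 0.0098 yaw -8.46 q6 1.45 tau6 -0.126
```

Request:
{"method": "move_arm", "body": {"deltas": [0,0,0,0,0,0.02,0,0,0,0,0,0,0.04,0]}}

```text
t: 14.4
tool_pos: [0.5312, -0.0931, 0.0347]
orientation: [3.128, -0.294, -0.0]
force: [-2.2, -3.4, -1.2]
opening: 0.0095
gripper_force: 45.1
```

```bash
python3 st.py
```

```text
14.4 [ 0.5312 -0.0931  0.0347] F [-2.22 -3.44 -1.24] T [-0.436  0.374  0.227] open 0.0095 yaw -10.75 q6 1.49 tau6 -0.125
```

Request:
{"method": "move_arm", "body": {"deltas": [0,0,0,0,0,0.015,0,0,0,0,0,0,0.03,0]}}

```text
t: 14.65
tool_pos: [0.5312, -0.0931, 0.0347]
orientation: [3.123, -0.34, -0.0]
force: [-1.8, -4.3, -2.0]
opening: 0.0095
gripper_force: 45.1
```

```bash
python3 st.py
```

```text
14.65 [ 0.5312 -0.0931  0.0347] F [-1.84 -4.3  -1.95] T [-0.659  0.358  0.207] open 0.0095 yaw -12.44 q6 1.52 tau6 -0.036
```

Request:
{"method": "move_arm", "body": {"deltas": [0,0,0,0,0,0.015,0,0,0,0,0,0,0.03,0]}}

```text
t: 14.9
tool_pos: [0.5312, -0.0931, 0.0347]
orientation: [3.117, -0.387, -0.0]
force: [-2.0, -4.5, -2.7]
opening: 0.0096
gripper_force: 45.1
```

```bash
python3 st.py
```

```text
14.9 [ 0.5312 -0.0931  0.0347] F [-1.99 -4.51 -2.74] T [-0.767  0.409  0.191] open 0.0096 yaw -14.16 q6 1.55 tau6 -0.042
```

Request:
{"method": "move_arm", "body": {"deltas": [0,0,0,0,0,0.02,0,0,0,0,0,0,0.04,0]}}

```text
t: 15.15
tool_pos: [0.5312, -0.0932, 0.0347]
orientation: [3.109, -0.45, -0.0]
force: [-2.4, -4.7, -1.5]
opening: 0.0094
gripper_force: 45.1
```

```bash
python3 st.py
```

```text
15.15 [ 0.5312 -0.0932  0.0347] F [-2.37 -4.66 -1.46] T [-0.846  0.417  0.245] open 0.0094 yaw -16.47 q6 1.59 tau6 -0.124
```

Request:
{"method": "move_arm", "body": {"deltas": [0,0,0,0,0,0.02,0,0,0,0,0,0,0.04,0]}}

```text
t: 15.4
tool_pos: [0.5312, -0.0931, 0.0347]
orientation: [3.099, -0.512, -0.0]
force: [-2.1, -5.0, -2.8]
opening: 0.0095
gripper_force: 45.1
```

```bash
python3 st.py
python3 - <<'E'
from meas import *
p,d,X,K,Rw,tw=cam('wrist'); save(p,'w6'); q,_=robot.read_camera('scene'); save(cv2.resize(q[160:260,170:310],(784,560),interpolation=cv2.INTER_CUBIC),'s6')
E
```

```text
15.4 [ 0.5312 -0.0931  0.0347] F [-2.06 -5.   -2.83] T [-0.818  0.392  0.253] open 0.0095 yaw -18.75 q6 1.63 tau6 -0.088
```

View pics/w6.png

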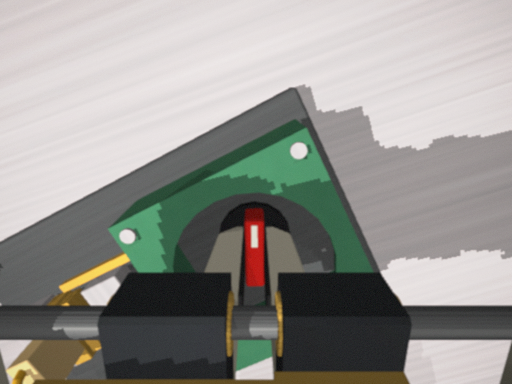

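The fingers hold the bar inside the opening and clear of the guard, and the bar (255,245) turns with them. Knob is now about 1.08 rad.

Request:
{"method": "move_arm", "body": {"deltas": [0,0,0,0,0,0.02,0,0,0,0,0,0,0.04,0]}}

```text
t: 15.75
tool_pos: [0.5312, -0.0932, 0.0347]
orientation: [3.088, -0.574, -0.0]
force: [-2.6, -4.9, -2.5]
opening: 0.0096
gripper_force: 45.1
```

```bash
python3 st.py
```

```text
15.75 [ 0.5312 -0.0932  0.0347] F [-2.58 -4.9  -2.48] T [-0.832  0.348  0.198] open 0.0096 yaw -21.04 q6 1.67 tau6 -0.066
```

Request:
{"method": "move_arm", "body": {"deltas": [0,0,0,0,0,0.02,0,0,0,0,0,0,0.04,0]}}

```text
t: 16.0
tool_pos: [0.5312, -0.0932, 0.0347]
orientation: [3.076, -0.635, -0.0]
force: [-2.6, -4.6, -2.1]
opening: 0.0094
gripper_force: 45.1
```

```bash
python3 st.py
```

```text
16.0 [ 0.5312 -0.0932  0.0347] F [-2.62 -4.64 -2.09] T [-0.825  0.43   0.309] open 0.0094 yaw -23.33 q6 1.71 tau6 -0.026
```

Request:
{"method": "move_arm", "body": {"deltas": [0,0,0,0,0,0.015,0]}}

```text
t: 16.12
tool_pos: [0.5312, -0.0932, 0.0347]
orientation: [3.071, -0.658, -0.0]
force: [-3.2, -5.6, -2.3]
opening: 0.0094
gripper_force: 45.2
```

```bash
cat > avg.py <<'E'
from h import *
T=[]
for i in range(6):
    s=robot.read_state(); T.append([s['wrist_torque'][2],s['joint_torque'][5],s['q'][5]]); 
    if i<5: robot.read_camera('scene')
print(np.round(T,3).tolist(),np.mean(T,0).round(4))
E
python3 avg.py
```

```text
[[0.297, 0.115, 1.725], [0.273, 0.15, 1.725], [0.261, 0.477, 1.725], [0.298, 0.344, 1.724], [0.27, 0.288, 1.724], [0.292, 0.273, 1.724]] [0.2819 0.2745 1.7245]
```

Request:
{"method": "move_arm", "body": {"deltas": [0,0,0,0,0,0.015,0,0,0,0,0,0,0.03,0]}}

```text
t: 16.62
tool_pos: [0.5311, -0.0933, 0.0347]
orientation: [3.061, -0.704, -0.0]
force: [-1.8, -4.5, -2.1]
opening: 0.0095
gripper_force: 45.2
```

```bash
python3 st.py; python3 avg.py
```

```text
16.62 [ 0.5311 -0.0933  0.0347] F [-1.77 -4.49 -2.13] T [-0.848  0.385  0.303] open 0.0095 yaw -25.9 q6 1.755 tau6 0.083
[[0.303, 0.083, 1.755], [0.319, 0.165, 1.755], [0.295, 0.504, 1.754], [0.307, 0.373, 1.754], [0.326, 0.318, 1.754], [0.326, 0.303, 1.754]] [0.3129 0.291  1.7544]
```

The paused average is 0.313 N·m against a 0.20 free-turning baseline. That rise of about 0.113 means roughly 9.5 N, so I'll release and withdraw.

Request:
{"method": "move_arm", "body": {"deltas": [0,0,0,0,0,0,0.25,0,0,0,0,0,0,0.25,0,0,0,0,0,0,0.25,0,0,0,0,0,0,0.25,0,0,-0.02,0,0,0,0.25,0,0,-0.06,0,0,0,0.25,0,0,-0.12,0,0,0,0.25,0,0,-0.18,0,0,0.15,0.25,0,0,-0.2,0,0,0,0.25,0,0,-0.2,0,0,-0.1,0.25,0,0,-0.2,0,0,-0.1,0.25]}}

```text
t: 18.25
tool_pos: [0.5314, -0.0929, 0.2351]
orientation: [-3.093, 0.55, -0.001]
force: [-1.1, 0.0, 0.2]
opening: 0.0231
gripper_force: 0.0
```

```bash
python3 st.py
python3 - <<'E'
from meas import *
p,d,X,K,Rw,tw=cam('wrist'); measure(X,p); save(p,'w7')
x,y,z=X[...,0],X[...,1],X[...,2]; hsv=cv2.cvtColor(p,cv2.COLOR_RGB2HSV).astype(int)
m=(np.hypot(x-.5317,y+.0944)<.03)&(hsv[...,1]>140)&(hsv[...,0]<8)&(z>.033)&(z<.044); print(m.sum(),rect(X[m][:,:2]))
m=(np.hypot(x-.5133,y-.0272)<.03)&(z>.056)&(z<.08); print('holder',m.sum(),rect(X[m][:,:2]) if m.sum()>5 else '',z[m].max())
m=(np.hypot(x-.5133,y-.0272)<.03)&(z>.029)&(z<.036); print('foot',m.sum(),rect(X[m][:,:2]))
q,_=robot.read_camera('scene'); save(cv2.resize(q[160:260,170:310],(784,560),interpolation=cv2.INTER_CUBIC),'s7')
E
```

```text
18.25 [ 0.5314 -0.0929  0.2351] F [-1.05  0.02  0.24] T [0.035 0.032 0.003] open 0.0231 yaw -20.16 q6 1.654 tau6 -1.15
guard 4879 0.05129059475618941 (array([525.4, -53.7]), array([100.4, 181.6]), 8.7)
base (array([523.6, -39.7]), array([130.1, 225.1]), 8.7)
knob 284 (array([534.2, -95.7]), array([23.1, 41.1]), 85.1) 0.03714164756062205
blue 640 (array([454.1, 188.2]), array([32.6, 14.3]), 28.3) [0.455 0.184 0.029] 0.053
258 (array([532. , -94.2]), array([10. , 37.7]), 65.1)
holder 303 (array([512.9,  29.9]), array([24.4, 14.6]), 10.2) 0.07141813485590792
foot 158 (array([515.7,  17.8]), array([39.8, 37. ]), 11.7)
```

View pics/s7.png

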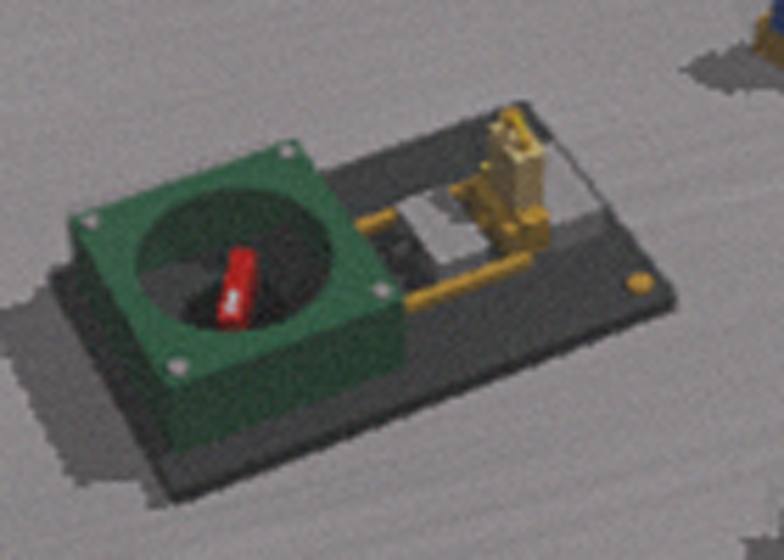

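View pics/w7.png

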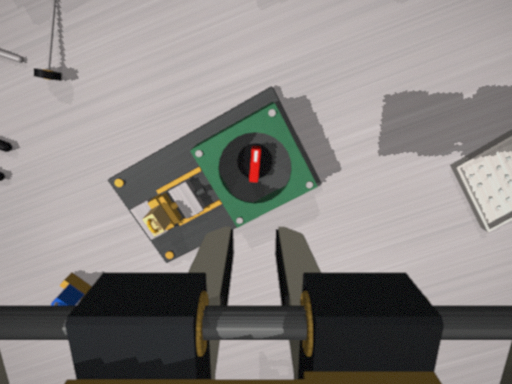

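The holder stands upright and clamped between pad and fixed jaw: scene crop (518,190), wrist view (155,220). The arm is clear of everything, so I'm handing in.

```bash
python3 -c "
from plant import robot; print(robot.close_job())"
```

```text
the job is handed in; nothing more can be done
None
```

The pale-gripped holder stands upright between the jaws, clamped at an estimated 9 to 10 N judging by the knob torque rise; the arm is withdrawn and the job was handed in after about 18 s of robot time, with no verdict returned.

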